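# Press three bumpers home on a timber spacer block

## Task

Take the loose timber spacer block and push it against the bent steel bracket so that the plastic bumper facing the bracket goes fully home, then turn the block and do the same with the bumpers on its other two faces, in any order; the bracket must do the pressing, so keep the fingers off the bumpers. Then stand the block upright on the floor of the cardboard tray, in the free place beside or between the two finished ones, and let go. Leave the finished blocks, the bottle, the pot and the screwdriver where they are.

Things in the scene. Friction and masses are not known exactly. Their poses are not given: they have to be found in the camera images.
- block: The loose pine spacer block, 120 (x) x 56 (y) x 80 (z) mm, 0.3 kg, standing on the bench at any yaw, left or right of the bracket; origin at the centre of its underside, z up. One white push-in bumper each on its +x end, -x end and +y side; the -y side is plain. The timber above 40 mm is clear for gripping across the 56 mm width.
- bumper_front_face (a point): Centre of the outer face of the bumper on the block's +x end: a white disc head 26 mm across, 4 mm thick, on a thin shank, on the face's centre line, 24 mm above the block's underside. At the start this point is 11 to 14 mm off the timber, with a gap under the head; fully home the head lies against the timber and the point is 4 mm off it.
- bumper_back_face (a point): The same for the like bumper on the block's -x end.
- bumper_side_face (a point): The same for the like bumper on the block's +y side (at the middle of its length).
- bumper_front (a joint): How far the bumper on the block's +x end is pushed in, in m: 0 = fully out, 0.010 = fully home. It stays where it is left. Pushing it takes about 8 N, plus 20 N per m/s of speed.
- bumper_back (a joint): The same for the bumper on the block's -x end.
- bumper_side (a joint): The same for the bumper on the block's +y side.
- bracket: Bent steel bracket bolted to the bench (immovable): upright leg 110 mm wide (y), 42 mm high, 8 mm thick. Its flat front face looks along the bracket's own -x, roughly towards the robot; the origin lies in that face, at its middle, at bench height. The foot, 6 mm thick with bolt heads to 12 mm, runs 78 mm back (+x); the bench in front of the face is free.
- tray: Shallow open cardboard tray, fixed, outside 190 (x) x 300 (y) x 35 (z) mm, walls and floor 5 mm thick; origin at the centre of its underside. It stands on the other side of the bracket from the loose block. It has places for three blocks in a row, centred 90 mm apart at y = -90, 0 and 90 mm; two are taken, the third (any one of them) is free, with only a thin white card (100 x 50 mm) on its floor.
- finished_a: A finished spacer block, the same timber 120 x 56 x 80 mm with its three bumpers already home, standing loose in a place of the tray with its length roughly along the tray's x; origin at the centre of its underside. To be left alone.
- finished_b: The other finished block, just like it, in another place of the tray. To be left alone.
- bottle: White plastic bottle, 64 mm across, 190 mm high, loose; origin at the centre of its underside. To be left alone.
- pot: Terracotta pot, 90 mm across, 85 mm high, loose; origin at the centre of its underside. To be left alone.
- screwdriver: Screwdriver lying on the bench, 170 mm long along its x, about 30 mm high, loose. To be left alone.
There are look-alikes about, which are no part of the job. Leave any green or orange look-alike of the block alone.

How it is judged:
By the outcome, as a careful person would: the job done as asked, in the order asked, and still so for the second after the job is handed in, with the robot touching nothing.
It also fails if it takes over 54 s, if anything falls off the work surface, if the arm or the gripper's body presses on something with over 40 N, if the wrist force passes 120 N, or if a joint passes its speed limit or range.

## Robot

A 6-joint arm with a two-finger parallel gripper is mounted at the origin on the work surface. World frame = base frame: x ahead of the robot, y to its left, z up, the work surface at z = 0. Lengths are in mm, angles in degrees, forces in N, time in s.
With the tool pointing down it reaches from about 300 to 850 mm from the base axis. Payload 4.2 kg.
Tool frame: the origin (TCP) lies between the finger pads; the fingertips stand 22 mm ahead of it and the grasp point (between the pads) lies 3 mm ahead of it; z points along the fingers, y is the direction in which the jaws open and shut (so a half turn about z gives the same grasp; the last joint's range is limited). The gripper opens to 91 mm and grips with 3 to 60 N. Pads are 32 mm wide; open, the fingers measure 118 mm over their backs; the gripper's body (76 mm by 178 mm) begins 60 mm behind the grasp point.
Start: joints at [-65.776, 18.312, 89.639, -0, 72.044, -1.146], TCP at [246.375, -519.558, 235.976] pointing down, gripper open.
Joint ranges: [-177.97, 177.97], [-48.28, 115.42], [12.27, 149.76], [-77.06, 257.06], [2.81, 150.46], [-146.56, 146.56]. Speed limits (degrees/s): [147.25, 147.25, 180, 180, 180, 180].

## Interface

Orientations are given as [roll, pitch, yaw] about the fixed x, y, z axes, in that order (R = Rz(yaw) Ry(pitch) Rx(roll)).
In Python, from workcell import * gives the robot as it stands.
- The arm moves only by the shell command python3 -m jog 'ROWS' [OPENING] [FORCE]. ROWS is text: rows parted by semicolons, each of 6 numbers parted by spaces: the shift along the tool's x, y, z in units of 0.5 m (1.0 is 0.5 m), then the turn, a rotation vector about the tool's x, y, z in units of pi/2 rad (1.0 is pi/2 rad). A call has 1 to 20 rows; each row is the pose to reach, as a shift and turn from the pose measured when the call began, along the tool's axes at that moment; what a row does not reach only later rows make up. A row lasts 1/12 s, in which the tool goes at most 41.7 mm and 7.16 degrees, less where a joint would pass 70% of its speed; a pose out of reach is approached as far as the arm can. A call with a number of a shift or a turn outside -1 to 1 is refused whole. A call with a gripper value outside its range is refused whole. OPENING is the opening, from -1 (shut) to 1 (fully open), set as the call begins (- or left out, the last holds). The fingers move at their own pace and stop on an object; FORCE is the grip in N (left out, the last holds). Time passes only in rows, so rows that repeat a pose let the fingers close. It gives the time, the measured TCP pose, the force and the opening at its end, in the units of the state.
- state(): the state, without advancing time (a new reading comes with each control period).
- grab_frame(name): name is "side" or "top"; returns the picture (420x560x3 uint8, red, green, blue); there is no depth.
- calibration(name): a dict with "mtx" (3x3 intrinsics, pixels), "rvec" (rotation vector, rad) and "tvec" (3), from world to camera coordinates, as OpenCV has them. Camera axes: x right, y down, z forward; pixel columns grow to the right and rows downward; lengths in mm; the calibration is good to about 2 mm. A picture is of the moment at which its call begins. calibration takes no time and is no camera call.
- job_done(): hands the job in, once; it reports no verdict.
Trained networks look in the newest picture that a camera, given by its name, has taken for a name from the list of things; names that differ only in an ending like _2 or _b are one class to them, and where a whole thing is asked for, a point or a joint stands for the part that bears it (a point fixed in the world has none). Each returns a list of dicts, best first, with "confidence" (0 to 1); they miss things now and then, are a little off and sometimes report something else, mostly with a low value. They report only what shows in the picture. A call takes as long as a camera call. They do not tell look-alikes from the thing itself.
- spot_in(query, camera): "rect" ([left, top, right, bottom] in pixels, round what is visible of it).
- tip_of(query, camera): "location" ([column, row] in pixels: a listed point, or the origin of a listed thing).
The state is a dict: "time_s": time; "qpos": joint angles; "qvel": joint speeds; "effort": joint torques, N m; "ee_pos": TCP position; "ee_rot": TCP orientation; "force": force on the tool from outside, world axes, zero at the start; "torque": the same for the moment, N m; "gripper_width": finger opening in mm.
Only numpy, scipy, OpenCV 4.12 (cv2) and the standard library are available. Lean on these libraries where they do the work, as an engineer would, in place of code of your own. Each camera call takes 0.05 s, during which the arm holds its last target. There are 200 camera calls.

## Working session

There is one attempt and no reset: what is moved stays moved. The work goes in short steps, Python scripts to look and compute and a shell command to move; the robot and the scene stay as the last step left them, time stands still between calls to the robot, and variables do not carry over. Pictures are saved under pics/ and viewed, about 8 in all and at most 12, crops included, and the job is handed in when it is done.

```bash
ls; mkdir -p pics; cat > h.py <<'E'
from workcell import *
import numpy as np, cv2
def cam(n):
    c=calibration(n);return np.array(c["mtx"],float),np.array(c["rvec"],float),np.array(c["tvec"],float)
def ray(n,px):
    K,r,t=cam(n);R=cv2.Rodrigues(r)[0];t=t.ravel()
    return -R.T@t, R.T@np.linalg.solve(K,[px[0],px[1],1])
def onz(n,px,z=0):
    o,d=ray(n,px);return (o+d*(z-o[2])/d[2])
def proj(n,P):
    K,r,t=cam(n);return cv2.projectPoints(np.array(P,float).reshape(-1,3),r,t,K,None)[0].reshape(-1,2)
def tri(a,b):
    o1,d1=ray("side",a);o2,d2=ray("top",b)
    s=np.linalg.lstsq(np.c_[d1,-d2],o2-o1,rcond=None)[0];p=o1+s[0]*d1;q=o2+s[1]*d2
    return (p+q)/2,np.linalg.norm(p-q)
E
python3 - <<'E'
from h import *
for n in("side","top"):
    im=grab_frame(n);cv2.imwrite(f"pics/{n}0.png",im[:,:,::-1])
    print(n,ray(n,(280,210)))
    for q in("block","bracket","tray","bumper_front_face","bumper_back_face","bumper_side_face","bottle","pot","screwdriver"):
        for x in tip_of(q,n)[:4]:
            print(q,np.round(x["location"],1),round(x["confidence"],2),np.round(onz(n,x["location"],24 if "bump" in q else 0),0))
print(state()["time_s"],state()["ee_rot"])
E
```

```text
pics
side (array([-258.15329578,  877.30101116, 1057.35598332]), array([ 0.51638843, -0.53726103, -0.66689517]))
block [294.  275.5] 0.98 [336. 198.   0.]
block [209.  262.2] 0.91 [548. 337.   0.]
block [241.3 311.1] 0.83 [352. 387.   0.]
block [160.1 294.1] 0.82 [552. 506.   0.]
bracket [268.7 205.4] 0.96 [603.  36.   0.]
tray [355.6 165.4] 0.65 [ 535. -347.    0.]
tray [376.6 156. ] 0.5 [ 515. -450.    0.]
bumper_front_face [266.8 318.5] 0.6 [274. 368.  24.]
bumper_front_face [130.3 261.5] 0.48 [692. 506.  24.]
bumper_front_face [231.8 265.7] 0.38 [473. 312.  24.]
bumper_back_face [209. 207.] 0.54 [715. 196.  24.]
bumper_back_face [320.5 280.3] 0.38 [259. 175.  24.]
bumper_side_face [290.9 155.8] 0.69 [ 723. -198.   24.]
bumper_side_face [290.1 280. ] 0.46 [319. 233.  24.]
bumper_side_face [159.2 248.6] 0.44 [676. 418.  24.]
bumper_side_face [174.5 285.2] 0.43 [531. 469.  24.]
bottle [294.3 157.1] 0.8 [ 731. -226.    0.]
pot [208.7 208.2] 0.81 [734. 185.   0.]
screwdriver [243.2 181.8] 0.49 [757.  10.   0.]
top (array([ 449.04197314,   24.90647435, 1499.25337757]), array([ 0.057815
[... 580 characters left out ...]
43.  24.]
bumper_back_face [289.8 187.9] 0.54 [600.  19.  24.]
bumper_back_face [178.7 139. ] 0.5 [740. 351.  24.]
bumper_back_face [161.2 245.3] 0.45 [425. 393.  24.]
bumper_back_face [232.4 305.7] 0.41 [254. 180.  24.]
bumper_side_face [179.2 268.3] 0.52 [359. 338.  24.]
bumper_side_face [157.7 159.5] 0.45 [678. 412.  24.]
bumper_side_face [217.6 281.6] 0.45 [323. 225.  24.]
bumper_side_face [137.2 207.9] 0.41 [533. 468.  24.]
bottle [370.  145.4] 0.68 [ 734. -219.    0.]
pot [239.2 147.1] 0.83 [723. 173.   0.]
pot [372.3 143.9] 0.58 [ 739. -226.    0.]
pot [191.5 204.4] 0.41 [548. 312.   0.]
screwdriver [292.4 137.6] 0.65 [755.  14.   0.]
1.0 [1.79993202e+02 3.44117773e-05 2.53683191e+01]
```

View pics/top0.png

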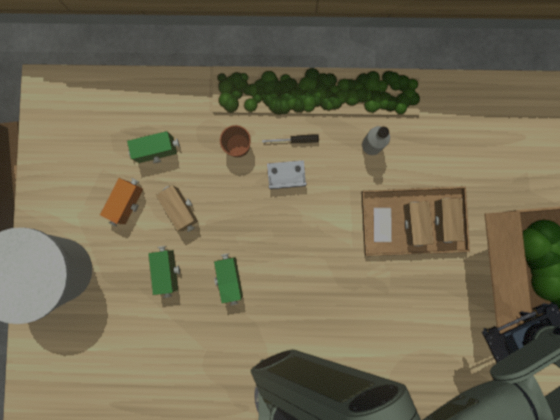

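View pics/side0.png

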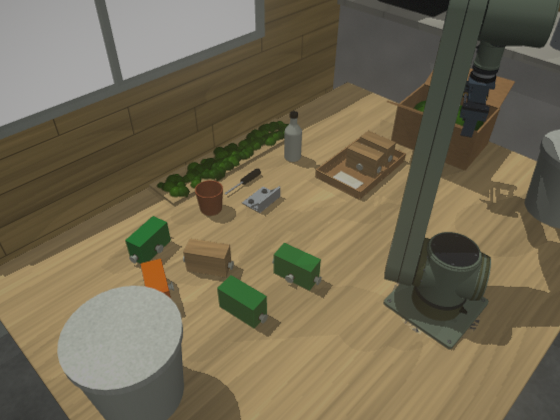

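```bash
python3 - <<'E'
from h import *
t=cv2.imread("pics/top0.png");s=cv2.imread("pics/side0.png")
def c(im,x,y,w,h,W,H): return cv2.resize(im[y:y+h,x:x+w],(W,H),interpolation=cv2.INTER_CUBIC)
a=np.hstack([c(t,145,177,66,50,396,300),c(t,255,147,66,50,396,300)])
b=np.hstack([c(s,175,227,66,50,396,300),c(t,352,180,120,91,396,300)])
im=np.vstack([a,b]);cv2.imwrite("pics/c1.png",cv2.convertScaleAbs(im,alpha=1.5))
E
```

```text
(no output)
```

View pics/c1.png

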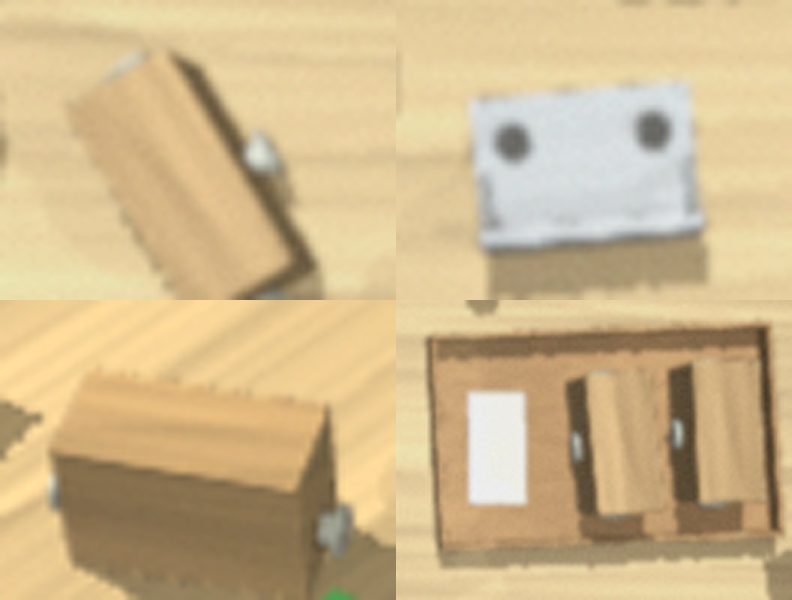

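```bash
python3 - <<'E'
from h import *
from scipy.optimize import least_squares
f=lambda p,s,o:(np.array(p,float)+.5)/s-.5+np.array(o)
T=f([(70,104),(163,50),(295,262)],6,(145,177));S=f([(298,193),(328,106),(50,152),(92,72)],6,(175,227))
def W(P,x): c,s=np.cos(x[2]),np.sin(x[2]);P=np.array(P,float);return np.c_[x[0]+c*P[:,0]-s*P[:,1],x[1]+s*P[:,0]+c*P[:,1],P[:,2]]
tb=[(-60,-28,80),(-60,28,80),(60,28,80)];sb=[(60,-28,80),(60,28,80),(-60,-28,80),(-60,28,80)]
for w in((1,1),(1,0),(0,1)):
    r=least_squares(lambda x:np.r_[w[0]*(proj("top",W(tb,x))-T).ravel(),w[1]*(proj("side",W(sb,x))-S).ravel()],[548,337,3.7])
    print("block",r.x[:2].round(1),np.degrees(r.x[2]).round(2),r.fun.round(1))
B=f([(91,247),(307,235)],6,(255,147));print("bracket",*[onz("top",b,0).round(1) for b in B])
R=f([(34,38),(372,26),(382,228),(45,248)],3.3,(352,180));P=np.array([onz("top",p,35) for p in R]);print("tray",P.round(0).tolist(),P.mean(0))
C=f([(73,93),(129,92),(130,203),(75,203)],3.3,(352,180));P=np.array([onz("top",p,5) for p in C]);print("card",P.round(0).tolist(),P.mean(0))
r=least_squares(lambda x:(proj("top",W([(95,150,35),(95,-150,35),(-95,-150,35),(-95,150,35)],x))-R).ravel(),[515,-350,0]);print(r.x[:2],np.degrees(r.x[2]),r.fun.round(1),W([(0,90,0)],r.x))
# tool shift to block
s=state();print(s["ee_pos"],s["force"])
E
```

```text
block [533.4 346.9] 212.07 [-1.6  0.5 -0.1 -0.7 -0.8  0.2  0.3 -0.4  1.2 -0.2  0.1 -0.6  0.1 -1.2]
block [533.5 344.5] 212.14 [-0.8  0.5  0.7 -0.7  0.1  0.2  0.  -0.   0.  -0.   0.  -0.   0.  -0. ]
block [532.6 349.2] 212.77 [-0.   0.  -0.  -0.  -0.   0.   0.1  0.1  0.7  0.1 -0.3  0.2 -0.5 -0.5]
bracket [601.9  79.2   0. ] [609.7 -28.2   0. ]
tray [[593.0, -191.0, 35.0], [608.0, -487.0, 35.0], [431.0, -495.0, 35.0], [409.0, -202.0, 35.0]] [ 510.32950666 -343.56462469   35.        ]
card [[547.0, -230.0, 5.0], [549.0, -280.0, 5.0], [449.0, -282.0, 5.0], [448.0, -233.0, 5.0]] [ 498.23553683 -256.31483496    5.        ]
[ 510.42366625 -343.53392708] 3.508780153349976 [-0.9 -1.1  0.1 -2.1  1.5  2.3 -0.7  0.8] [[ 504.91553164 -253.70263825    0.        ]]
[ 246.36788397 -519.5649594   235.98600694] [ 0.87854055 -0.21877368 -0.83657596]
```

```bash
cat >> h.py <<'E'
from scipy.spatial.transform import Rotation as Ro
def go(*targets):
    "print rows for targets (x,y,z,yaw) with tool down, from current pose"
    s=state();R=Ro.from_euler("xyz",s["ee_rot"],degrees=True)
    print("t",round(s["time_s"],2),"p",np.round(s["ee_pos"],1),np.round(s["ee_rot"],2),"F",np.round(s["force"],1),"w",round(s["gripper_width"],1),"q6",round(s["qpos"][5],0))
    for x,y,z,w in targets:
        d=R.inv().apply(np.array([x,y,z])-s["ee_pos"])/500
        r=(R.inv()*Ro.from_euler("xyz",[180,0,w],degrees=True)).as_rotvec()/(np.pi/2)
        print(*np.r_[d,r].round(4), " rows>=",round(max(np.linalg.norm(d)*500/41.7,np.linalg.norm(r)*90/7.16),1))
E
python3 -c "
from h import *
go((420,-60,236,29))"
```

```text
t 1.0 p [ 246.4 -519.6  236. ] [179.99   0.    25.37] F [ 0.9 -0.2 -0.8] w 91.1 q6 -1.0
0.7076 -0.6817 -0.0001 0.0001 0.0 -0.0404  rows>= 11.8
```

```bash
r="0.708 -0.682 0 0 0 -0.04"; python3 -m jog '0.708 -0.682 0 0 0 -0.04;0.708 -0.682 0 0 0 -0.04;0.708 -0.682 0 0 0 -0.04;0.708 -0.682 0 0 0 -0.04;0.708 -0.682 0 0 0 -0.04;0.708 -0.682 0 0 0 -0.04;0.708 -0.682 0 0 0 -0.04;0.708 -0.682 0 0 0 -0.04;0.708 -0.682 0 0 0 -0.04;0.708 -0.682 0 0 0 -0.04;0.708 -0.682 0 0 0 -0.04;0.708 -0.682 0 0 0 -0.04;0.708 -0.682 0 0 0 -0.04;0.708 -0.682 0 0 0 -0.04' 1 60
python3 -c "
from h import *
go((533,347,160,32.3),(533,347,69,32.3))"
```

```text
time_s: 2.17
ee_pos: [420.4, -58.5, 236.0]
ee_rot: [180.0, 0.0, 29.2]
force: [-0.2, -0.2, -0.6]
gripper_width: 91.1
t 2.17 p [420.4 -58.5 236. ] [1.7998e+02 1.0000e-02 2.9210e+01] F [-0.2 -0.2 -0.6] w 91.1 q6 51.0
0.5923 -0.598 0.1516 0.0002 0.0002 -0.0343  rows>= 10.3
0.5924 -0.598 0.3336 0.0002 0.0002 -0.0343  rows>= 10.9
```

```bash
python3 -m jog '.592 -.598 .152 0 0 -.034;.592 -.598 .152 0 0 -.034;.592 -.598 .152 0 0 -.034;.592 -.598 .152 0 0 -.034;.592 -.598 .152 0 0 -.034;.592 -.598 .152 0 0 -.034;.592 -.598 .152 0 0 -.034;.592 -.598 .152 0 0 -.034;.592 -.598 .152 0 0 -.034;.592 -.598 .152 0 0 -.034;.592 -.598 .152 0 0 -.034;.592 -.598 .152 0 0 -.034;.592 -.598 .152 0 0 -.034;.592 -.598 .22 0 0 -.034;.592 -.598 .28 0 0 -.034;.592 -.598 .334 0 0 -.034;.592 -.598 .334 0 0 -.034'
python3 - <<'E'
from h import *
go((533,347,69,32.3))
ims=[cv2.resize(i,None,fx=5,fy=5,interpolation=cv2.INTER_CUBIC) for i in(grab_frame("side")[215:295,165:245],grab_frame("top")[165:245,140:220])]
cv2.imwrite("pics/c2.png",cv2.convertScaleAbs(np.hstack(ims)[:,:,::-1],alpha=1.5))
E
```

```text
time_s: 3.58
ee_pos: [529.8, 342.1, 64.2]
ee_rot: [179.9, 0.7, 32.1]
force: [-1.0, -0.1, -0.8]
gripper_width: 91.2
t 3.58 p [529.8 342.1  64.2] [179.94   0.67  32.13] F [-1.  -0.1 -0.8] w 91.2 q6 90.0
0.0105 -0.0049 -0.0098 0.0006 0.0075 -0.0019  rows>= 0.2
```

View pics/c2.png

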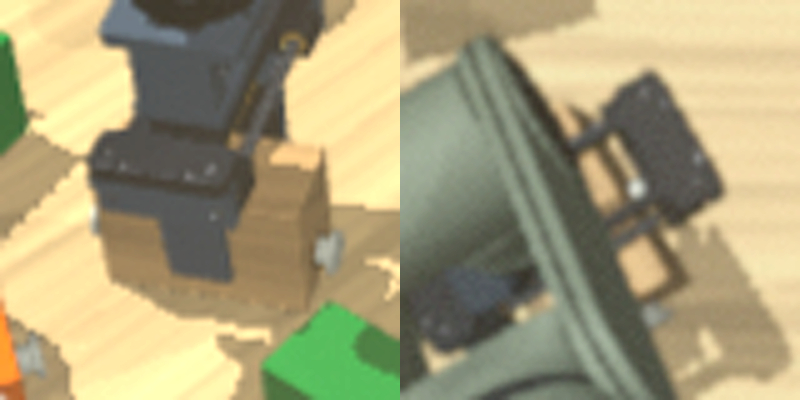

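```bash
python3 -m jog '.01 -.005 -.01 0 .007 0;.01 -.005 -.01 0 .007 0;.01 -.005 -.01 0 .007 0;.01 -.005 -.01 0 .007 0'
python3 -m jog '0 0 0 0 0 0;0 0 0 0 0 0;0 0 0 0 0 0;0 0 0 0 0 0;0 0 0 0 0 0;0 0 0 0 0 0;0 0 0 0 0 0' -1 60
python3 -c "
from h import *
go((533,347,69,32.3))"
```

```text
time_s: 4.02
ee_pos: [536.6, 350.0, 76.0]
ee_rot: [180.0, -0.7, 32.2]
force: [-0.5, -0.1, 0.1]
gripper_width: 91.3
time_s: 4.6
ee_pos: [536.7, 349.8, 75.9]
ee_rot: [179.9, -0.7, 32.2]
force: [0.2, -0.1, 0.1]
gripper_width: 56.0
t 4.6 p [536.7 349.8  75.9] [179.93  -0.69  32.17] F [ 0.2 -0.1  0.1] w 56.0 q6 90.0
-0.0093 0.0007 0.0137 0.0008 -0.0077 -0.0015  rows>= 0.2
```

```bash
python3 -m jog '0 0 0 0 0 0;0 0 0 0 0 0;0 0 0 0 0 0;-.009 0 .009 0 -.0077 0;-.009 0 .0178 0 -.0077 0;-.009 0 .0178 0 -.0077 0;-.009 0 .0178 0 -.0077 0;-.009 0 .0178 0 -.0077 0;-.009 0 .0178 0 -.0077 0' 0.6
python3 -m jog '0 0 0 0 0 0;0 0 0 0 0 0;0 0 0 0 0 0;0 0 0 0 0 0;0 0 0 0 0 0' -1 60
python3 -c "
from h import *
go((533,347,130,32.3),(460,25,130,4.1))"
```

```text
time_s: 5.35
ee_pos: [533.1, 347.5, 67.0]
ee_rot: [179.9, -0.0, 32.2]
force: [0.0, -0.1, -0.8]
gripper_width: 72.7
time_s: 5.77
ee_pos: [533.2, 347.5, 67.1]
ee_rot: [179.9, -0.0, 32.2]
force: [0.8, -0.7, 0.2]
gripper_width: 55.4
t 5.77 p [533.2 347.5  67.1] [ 1.7993e+02 -3.0000e-02  3.2170e+01] F [ 0.8 -0.7  0.2] w 55.4 q6 90.0
-0.0007 0.0008 -0.1257 0.0008 -0.0003 -0.0015  rows>= 1.5
-0.4672 0.4683 -0.1254 0.0007 -0.0005 0.3118  rows>= 8.1
```

```bash
python3 -m jog '0 0 -.08 0 0 0;0 0 -.166 0 0 0;0 0 -.166 0 0 0;-.467 .468 -.166 0 0 .312;-.467 .468 -.166 0 0 .312;-.467 .468 -.166 0 0 .312;-.467 .468 -.166 0 0 .312;-.467 .468 -.166 0 0 .312;-.467 .468 -.166 0 0 .312;-.467 .468 -.166 0 0 .312;-.467 .468 -.166 0 0 .312;-.467 .468 -.166 0 0 .312;-.467 .468 -.166 0 0 .312;-.467 .468 -.166 0 0 .312;-.467 .468 -.166 0 0 .312;-.467 .468 -.166 0 0 .312;-.467 .468 -.166 0 0 .312'
python3 - <<'E'
from h import *
go((500,18,69.5,4.1),(530,20,69.5,4.1))
im=grab_frame("top");cv2.imwrite("pics/t3.png",im[:,:,::-1]);i2=grab_frame("side")
ims=[cv2.resize(i2[150:270,220:340],(400,400),interpolation=cv2.INTER_CUBIC),cv2.resize(im[140:260,230:350],(400,400),interpolation=cv2.INTER_CUBIC)]
cv2.imwrite("pics/c3.png",cv2.convertScaleAbs(np.hstack(ims)[:,:,::-1],alpha=1.5))
E
```

```text
time_s: 7.18
ee_pos: [460.2, 26.2, 150.1]
ee_rot: [180.0, -0.0, 4.2]
force: [0.1, 0.7, -3.2]
gripper_width: 55.8
t 7.18 p [460.2  26.2 150.1] [ 1.7996e+02 -5.0000e-02  4.2000e+00] F [ 0.1  0.7 -3.2] w 55.8 q6 88.0
0.0781 0.0221 0.1614 0.0005 -0.0005 0.0011  rows>= 2.2
0.1382 0.0225 0.1614 0.0005 -0.0005 0.0011  rows>= 2.6
```

View pics/c3.png

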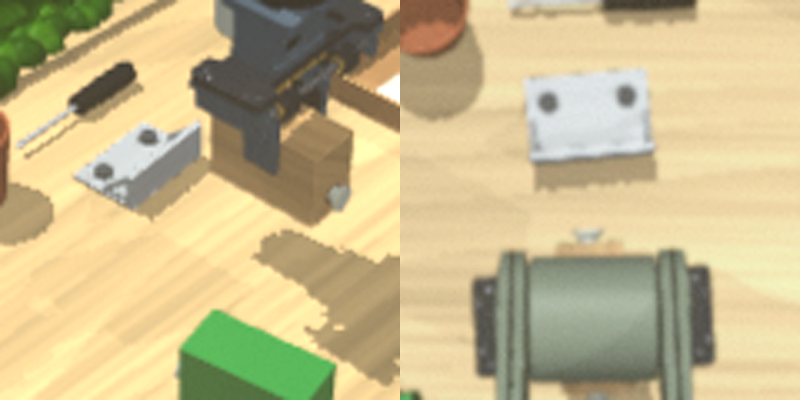

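```bash
python3 -m jog '.06 .015 .08 0 0 0;.06 .015 .14 0 0 0;.06 .015 .161 0 0 0;.06 .015 .161 0 0 0;.09 .015 .161 0 0 0;.115 .015 .161 0 0 0;.115 .015 .161 0 0 0;.115 .015 .161 0 0 0;.115 .015 .161 0 0 0'
python3 -c "
from h import *
go((530,22,69.5,4.1),(540,22,69.5,4.1))"
```

```text
time_s: 8.03
ee_pos: [517.0, 22.8, 69.5]
ee_rot: [180.0, 0.1, 4.2]
force: [0.1, -0.4, -2.8]
gripper_width: 55.7
t 8.03 p [517.   22.8  69.5] [1.7996e+02 5.0000e-02 4.2000e+00] F [ 0.1 -0.4 -2.8] w 55.7 q6 87.0
0.0258 0.0035 0.0 0.0005 0.0006 0.0011  rows>= 0.3
0.0457 0.005 0.0 0.0005 0.0006 0.0011  rows>= 0.6
```

```bash
python3 -m jog '.006 0 0 0 0 0;.012 0 0 0 0 0;.018 0 0 0 0 0;.024 0 0 0 0 0;.03 0 0 0 0 0;.036 0 0 0 0 0;.04 0 0 0 0 0;.04 0 0 0 0 0' | grep -E 'pos|force'
python3 -m jog '.002 0 0 0 0 0;.004 0 0 0 0 0;.006 0 0 0 0 0;.006 0 0 0 0 0' | grep -E 'pos|force'
```

```text
ee_pos: [533.0, 24.0, 68.3]
force: [-7.7, -0.3, -1.6]
ee_pos: [533.3, 24.1, 67.6]
force: [-6.4, -0.4, -1.9]
```

```bash
python3 -m jog '.006 0 -.004 0 0 0;.012 0 -.004 0 0 0;.018 0 -.004 0 0 0;.018 0 -.004 0 0 0;.018 0 -.004 0 0 0;.018 0 -.004 0 0 0' | grep -E 'pos|force|rot'
python3 -m jog '.006 0 -.002 0 0 0;.012 0 -.002 0 0 0;.018 0 -.002 0 0 0;.024 0 -.002 0 0 0;.024 0 -.002 0 0 0;.024 0 -.002 0 0 0' | grep -E 'pos|force|rot'
```

```text
ee_pos: [539.2, 24.5, 68.5]
ee_rot: [180.0, 1.5, 4.2]
force: [-6.8, -1.9, -2.9]
ee_pos: [540.7, 24.6, 69.1]
ee_rot: [180.0, 2.8, 4.3]
force: [-25.8, -1.4, 17.4]
```

```bash
python3 -m jog '.004 0 -.004 0 .03 0;.01 0 -.004 0 .06 0;.02 0 -.004 0 .06 0;.024 0 -.004 0 .06 0;.024 0 -.004 0 .06 0;.024 0 -.004 0 .06 0' | grep -E 'pos|force|rot'
python3 - <<'E'
from h import *
go((540,24,69.5,4.1))
for n in("side","top"):
    i=grab_frame(n);cv2.imwrite(f"pics/{n}4.png",i[:,:,::-1])
    for q in("bumper_back_face","bracket"):print(n,q,[(np.round(x["location"],1),round(x["confidence"],2)) for x in tip_of(q,n)[:3]])
i=cv2.imread("pics/side4.png")[170:250,250:350];cv2.imwrite("pics/c4.png",cv2.convertScaleAbs(cv2.resize(i,None,fx=7,fy=7,interpolation=cv2.INTER_CUBIC),alpha=1.7))
E
```

```text
ee_pos: [538.4, 24.5, 67.0]
ee_rot: [180.0, -0.6, 4.4]
force: [-24.6, -3.6, 7.7]
t 10.53 p [538.4  24.5  67. ] [180.    -0.64   4.37] F [-24.6  -3.6   7.7] w 55.9 q6 87.0
0.0032 0.0013 -0.005 0.0 -0.0072 0.003  rows>= 0.1
side bumper_back_face [(array([318.5, 280.7]), 0.42)]
side bracket [(array([270.4, 203. ]), 0.78)]
top bumper_back_face [(array([236.6, 304.3]), 0.6), (array([177.7, 138.5]), 0.53), (array([160.3, 246.5]), 0.45)]
top bracket [(array([287.1, 188.2]), 0.56)]
```

View pics/c4.png

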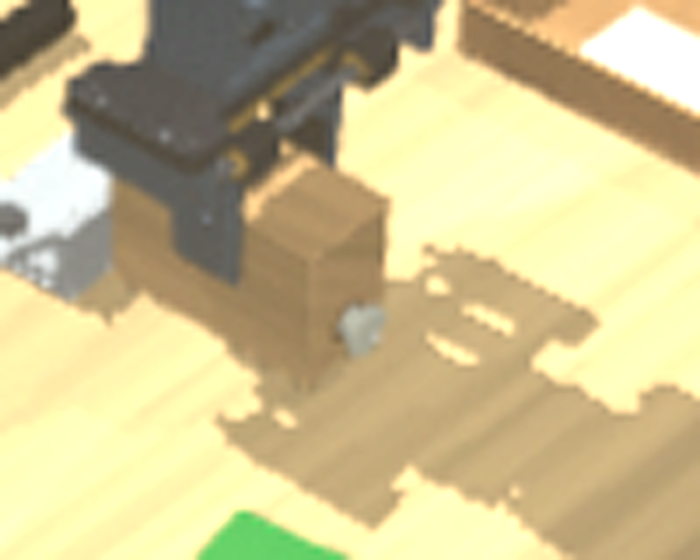

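```bash
python3 -m jog '-.04 0 -.005 0 -.007 0;-.1 0 -.005 0 -.007 0;-.16 0 -.03 0 -.007 0;-.18 0 -.07 0 -.007 0;-.18 0 -.07 0 -.007 -.2;-.18 0 -.07 0 -.007 -.4;-.18 0 -.07 0 -.007 -.6;-.18 0 -.07 0 -.007 -.8;-.18 0 -.07 0 -.007 -1;-.18 0 -.07 0 -.007 -1;-.18 0 -.07 0 -.007 -1;-.18 0 -.07 0 -.007 -1;-.18 0 -.07 0 -.007 -1;-.18 0 -.07 0 -.007 -1;-.18 0 -.07 0 -.007 -1;-.18 0 -.07 0 -.007 -1;-.18 0 -.07 0 -.007 -1;-.18 0 -.07 0 -.007 -1;-.18 0 -.07 0 -.007 -1;-.18 0 -.07 0 -.007 -1'
python3 - <<'E'
from h import *
go((540,20,70,94.1),(550,20,70,94.1))
for n in("side","top"):
    i=grab_frame(n);cv2.imwrite(f"pics/{n}5.png",i[:,:,::-1])
a=cv2.imread("pics/side5.png")[170:270,250:350];b=cv2.imread("pics/top5.png")[170:270,240:340]
cv2.imwrite("pics/c5.png",cv2.convertScaleAbs(np.hstack([cv2.resize(i,(400,400),interpolation=cv2.INTER_CUBIC) for i in(a,b)]),alpha=1.7))
E
```

```text
time_s: 12.5
ee_pos: [448.9, 17.7, 101.2]
ee_rot: [179.7, 0.4, 94.3]
force: [-0.7, 0.5, -3.1]
gripper_width: 56.0
t 12.5 p [448.9  17.7 101.2] [179.68   0.4   94.27] F [-0.7  0.5 -3.1] w 56.0 q6 -3.0
-0.0085 0.1817 0.0635 0.0036 0.0045 0.0019  rows>= 2.3
-0.01 0.2017 0.0636 0.0036 0.0045 0.0019  rows>= 2.5
```

View pics/c5.png

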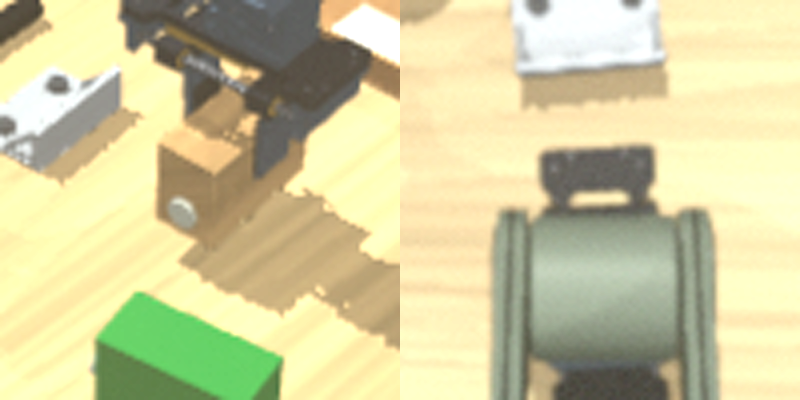

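```bash
python3 -m jog '0 .04 .03 .004 .004 0;-.004 .1 .0625 .004 .004 0;-.008 .15 .0625 .004 .004 0;-.009 .185 .0625 .004 .004 0;-.009 .195 .0625 .004 .004 0;-.009 .195 .0625 .004 .004 0;-.009 .195 .0625 .004 .004 0;-.009 .195 .0625 .004 .004 0' 
python3 -c "
from h import *
go((550,20,70,94.1),(570,20,70,94.1))"
```

```text
time_s: 13.27
ee_pos: [544.5, 20.3, 70.2]
ee_rot: [-179.8, 0.0, 94.3]
force: [-0.9, 0.1, -2.4]
gripper_width: 55.7
t 13.27 p [544.5  20.3  70.2] [-1.798e+02  4.000e-02  9.431e+01] F [-0.9  0.1 -2.4] w 55.7 q6 -3.0
-0.0014 0.0109 0.0004 -0.0022 0.0004 0.0023  rows>= 0.1
-0.0044 0.0508 0.0002 -0.0022 0.0004 0.0023  rows>= 0.6
```

```bash
python3 -m jog '0 .02 -.002 0 0 0;0 .034 -.002 0 0 0;0 .04 -.002 0 0 0;0 .046 -.002 -.005 0 0;0 .052 -.002 -.01 0 0;0 .058 -.002 -.015 0 0;0 .064 -.002 -.02 0 0;0 .07 -.002 -.02 0 0;0 .07 -.002 -.02 0 0;0 .07 -.002 -.02 0 0' | grep -E 'pos|force|rot'
python3 -c "
from h import *
go((550,20,70,94.1),(570,20,70,94.1))"
```

```text
ee_pos: [573.7, 22.5, 69.4]
ee_rot: [179.2, 0.0, 94.3]
force: [-9.1, -1.4, -0.8]
t 14.1 p [573.7  22.5  69.4] [1.7917e+02 3.0000e-02 9.4340e+01] F [-9.1 -1.4 -0.8] w 55.9 q6 -3.0
-0.0014 -0.0477 -0.002 0.0092 0.0004 0.0027  rows>= 0.6
-0.0045 -0.0078 -0.0014 0.0092 0.0004 0.0027  rows>= 0.1
```

```bash
python3 -m jog '0 .008 -.002 0 0 0;0 .014 -.002 0 0 0;0 .02 -.002 0 0 0;0 .026 -.002 0 0 0;0 .032 -.002 0 0 0;0 .032 -.002 0 0 0;0 .032 -.002 0 0 0' | grep -E 'pos|force|rot'
python3 -c "
from h import *
go((550,20,70,94.1),(570,20,70,94.1))"
```

```text
ee_pos: [575.3, 22.8, 67.0]
ee_rot: [-178.9, 0.0, 94.4]
force: [-24.4, -2.8, 4.7]
t 14.68 p [575.3  22.8  67. ] [-1.7889e+02  1.0000e-02  9.4440e+01] F [-24.4  -2.8   4.7] w 55.6 q6 -3.0
-0.0016 -0.0511 -0.0049 -0.0123 0.0002 0.0037  rows>= 0.6
-0.0047 -0.0112 -0.0057 -0.0123 0.0002 0.0037  rows>= 0.2
```

```bash
python3 -m jog '0 .01 -.004 -.02 0 0;0 .02 -.006 -.04 0 0;0 .026 -.006 -.05 0 0;0 .026 -.006 -.05 0 0;0 .026 -.006 -.05 0 0' | grep -E 'pos|force|rot'
python3 -c "
from h import *
go((448,18,110,94.1),(448,18,110,180))"
```

```text
ee_pos: [573.5, 22.7, 67.0]
ee_rot: [178.6, 0.0, 94.5]
force: [-26.8, -2.7, 13.1]
t 15.1 p [573.5  22.7  67. ] [1.7859e+02 1.0000e-02 9.4520e+01] F [-26.8  -2.7  13.1] w 55.6 q6 -4.0
0.0103 -0.2487 -0.0922 0.0157 0.0 0.0047  rows>= 3.2
0.0103 -0.2487 -0.0922 0.0126 0.0117 -0.9497  rows>= 11.9
```

Home. Back off, lift and turn to the third face (tool yaw 184).

```bash
python3 -m jog '0 -.06 -.005 .016 0 0;.005 -.14 -.02 .016 0 0;.01 -.22 -.06 .016 0 0;.01 -.25 -.08 .016 0 -.1;.01 -.25 -.08 .016 0 -.3;.01 -.25 -.08 .016 0.01 -.995;.01 -.25 -.08 .013 0.012 -.995;.01 -.25 -.08 .013 0.012 -.995;.01 -.25 -.08 .013 0.012 -.995;.01 -.25 -.08 .013 0.012 -.995;.01 -.25 -.08 .013 0.012 -.995;.01 -.25 -.08 .013 0.012 -.995;.01 -.25 -.08 .013 0.012 -.995;.01 -.25 -.08 .013 0.012 -.995;.01 -.25 -.08 .013 0.012 -.995;.01 -.25 -.08 .013 0.012 -.995;.01 -.25 -.08 .013 0.012 -.995;.01 -.25 -.08 .013 0.012 -.995;.01 -.25 -.08 .013 0.012 -.995;.01 -.25 -.08 .013 0.012 -.995'
python3 - <<'E'
from h import *
go((490,18,70,184.1),(515,20,70,184.1))
for n in("side","top"):
    i=grab_frame(n);cv2.imwrite(f"pics/{n}6.png",i[:,:,::-1])
a=cv2.imread("pics/side6.png")[170:270,250:350];b=cv2.imread("pics/top6.png")[170:270,240:340]
cv2.imwrite("pics/c6.png",cv2.convertScaleAbs(np.hstack([cv2.resize(i,(400,400),interpolation=cv2.INTER_CUBIC) for i in(a,b)]),alpha=1.7))
E
```

```text
time_s: 16.77
ee_pos: [447.7, 17.8, 103.9]
ee_rot: [-179.9, 0.0, -176.0]
force: [0.2, 0.4, -3.8]
gripper_width: 55.9
t 16.77 p [447.7  17.8 103.9] [-179.94    0.   -175.98] F [ 0.2  0.4 -3.8] w 55.9 q6 -93.0
-0.0844 -0.0055 0.0679 -0.0006 0.0 -0.0009  rows>= 1.3
-0.1346 -0.005 0.0679 -0.0006 0.0 -0.0009  rows>= 1.8
```

View pics/c6.png

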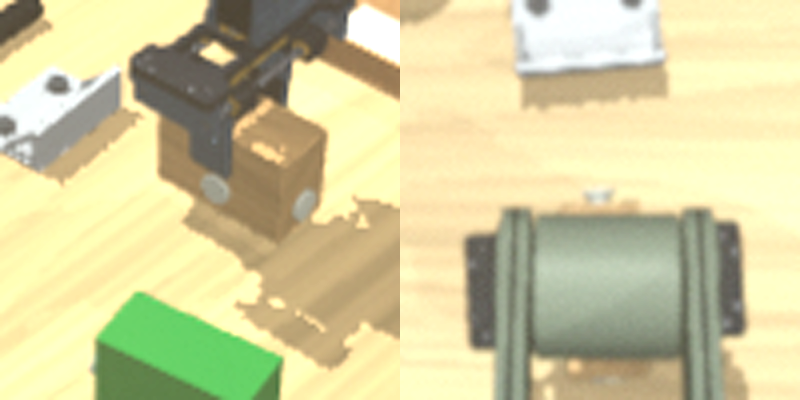

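```bash
python3 -m jog '-.05 -.005 .04 0 0 0;-.085 -.005 .067 0 0 0;-.11 -.005 .067 0 0 0;-.13 -.005 .067 0 0 0;-.13 -.005 .067 0 0 0;-.13 -.005 .067 0 0 0;-.13 -.005 .067 0 0 0' | grep -E 'pos|force|rot'
python3 -m jog '-.01 0 -.002 0 0 0;-.02 0 -.002 0 0 0;-.03 0 -.002 0 0 0;-.036 0 -.002 0 -.005 0;-.042 0 -.002 0 -.01 0;-.048 0 -.002 0 -.015 0;-.054 0 -.002 0 -.02 0;-.06 0 -.002 0 -.02 0;-.066 0 -.002 0 -.02 0;-.066 0 -.002 0 -.02 0;-.066 0 -.002 0 -.02 0' | grep -E 'pos|force|rot'
python3 -c "
from h import *
go((540,22,70,184.1))"
```

```text
ee_pos: [511.7, 19.9, 70.6]
ee_rot: [-179.9, -0.1, -176.0]
force: [-0.2, -0.7, -2.5]
ee_pos: [540.3, 21.9, 70.1]
ee_rot: [-179.9, 1.2, -175.9]
force: [-7.1, -0.4, -2.0]
t 18.37 p [540.3  21.9  70.1] [-179.95    1.17 -175.94] F [-7.1 -0.4 -2. ] w 55.7 q6 -93.0
0.0007 0.0002 0.0002 -0.0006 0.013 -0.0005  rows>= 0.2
```

```bash
python3 -m jog '-.008 0 -.002 0 0 0;-.014 0 -.002 0 0 0;-.02 0 -.002 0 0 0;-.026 0 -.002 0 0 0;-.032 0 -.002 0 0 0;-.032 0 -.002 0 0 0;-.032 0 -.002 0 0 0' | grep -E 'pos|force|rot'
python3 -c "
from h import *
go((540,22,70,184.1))"
```

```text
ee_pos: [546.1, 22.4, 68.6]
ee_rot: [-180.0, -0.2, -175.9]
force: [-16.0, -2.1, 1.6]
t 18.95 p [546.1  22.4  68.6] [-179.96   -0.19 -175.89] F [-16.   -2.1   1.6] w 55.6 q6 -93.0
0.0122 0.0001 -0.0027 -0.0004 -0.0021 0.0001  rows>= 0.1
```

```bash
python3 -m jog '-.01 0 -.004 0 -.01 0;-.02 0 -.005 0 -.02 0;-.028 0 -.005 0 -.03 0;-.032 0 -.005 0 -.03 0;-.032 0 -.005 0 -.03 0;-.032 0 -.005 0 -.03 0' | grep -E 'pos|force|rot'
python3 -c "
from h import *
go((448,18,150,183.5))"
```

```text
ee_pos: [546.0, 22.4, 66.8]
ee_rot: [-180.0, 0.4, -175.8]
force: [-26.7, -4.0, 4.2]
t 19.45 p [546.   22.4  66.8] [-179.97    0.41 -175.81] F [-26.7  -4.    4.2] w 55.8 q6 -93.0
0.195 0.0055 -0.1678 -0.0003 0.0045 0.0076  rows>= 3.1
```

```bash
python3 -m jog '.06 0 -.004 0 .004 .007;.14 0 -.02 0 .004 .007;.18 .005 -.1 0 .004 .007;.19 .005 -.2 0 .004 .007;.19 .005 -.2 0 .004 .007;.19 .005 -.2 0 .004 .007;.19 .005 -.2 0 .004 .007'
python3 -c "
from h import *
go((506,-255,160,182.5))"
```

```text
time_s: 20.03
ee_pos: [450.7, 17.9, 166.5]
ee_rot: [-180.0, 0.2, -176.4]
force: [-0.1, 0.8, -4.0]
gripper_width: 55.7
t 20.03 p [450.7  17.9 166.5] [-179.97    0.18 -176.45] F [-0.1  0.8 -4. ] w 55.7 q6 -93.0
-0.0766 -0.5517 0.0136 -0.0003 0.002 0.0117  rows>= 6.7
```

```bash
python3 -m jog '-.077 -.552 .013 0 .002 .012;-.077 -.552 .013 0 .002 .012;-.077 -.552 .013 0 .002 .012;-.077 -.552 .013 0 .002 .012;-.077 -.552 .013 0 .002 .012;-.077 -.552 .013 0 .002 .012;-.077 -.552 .013 0 .002 .012;-.077 -.552 .013 0 .002 .012;-.077 -.552 .013 0 .002 .012;-.077 -.552 .013 0 .002 .012;-.077 -.552 .013 0 .002 .012'
python3 - <<'E'
from h import *
go((506,-255,74,182.5))
for n in("side","top"):
    i=grab_frame(n);cv2.imwrite(f"pics/{n}7.png",i[:,:,::-1])
a=cv2.imread("pics/side7.png")[105:205,305:405];b=cv2.imread("pics/top7.png")[170:270,360:460]
cv2.imwrite("pics/c7.png",cv2.convertScaleAbs(np.hstack([cv2.resize(i,(400,400),interpolation=cv2.INTER_CUBIC) for i in(a,b)]),alpha=1.7))
E
```

```text
time_s: 20.95
ee_pos: [505.5, -253.8, 158.8]
ee_rot: [179.9, -0.2, -177.5]
force: [0.2, 0.9, -3.2]
gripper_width: 55.5
t 20.95 p [ 505.5 -253.8  158.8] [ 1.7991e+02 -1.5000e-01 -1.7747e+02] F [ 0.2  0.9 -3.2] w 55.5 q6 -120.0
-0.0013 -0.0028 0.1697 0.001 -0.0017 0.0003  rows>= 2.0
```

View pics/c7.png

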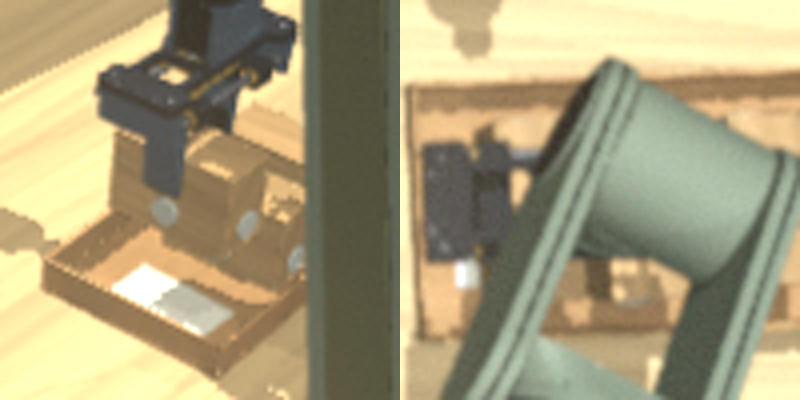

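```bash
python3 -m jog '-.001 -.002 .07 0 0 0;-.001 -.002 .12 0 0 0;-.001 -.002 .15 0 0 0;-.001 -.002 .16 0 0 0;-.001 -.002 .168 0 0 0;-.001 -.002 .172 0 0 0;-.001 -.002 .176 0 0 0;-.001 -.002 .176 0 0 0;-.001 -.002 .176 0 0 0'
```

```text
time_s: 21.8
ee_pos: [506.9, -255.0, 72.6]
ee_rot: [-180.0, 0.0, -177.4]
force: [-0.4, -0.1, -3.3]
gripper_width: 55.8
```

```bash
python3 -m jog '0 0 0.002 0 0 0;0 0 0.003 0 0 0;0 0 .003 0 0 0' | grep -E 'pos|force'
python3 -m jog '0 0 0.002 0 0 0;0 0 0.003 0 0 0;0 0 .003 0 0 0' | grep -E 'pos|force|rot'
```

```text
ee_pos: [507.3, -255.2, 71.7]
force: [-0.5, -0.2, -0.9]
ee_pos: [507.2, -255.2, 71.6]
ee_rot: [-179.9, 0.1, -177.4]
force: [-3.4, 1.3, 7.9]
```

Block is on the floor (z‑force rose). Release with a partial opening and lift.

```bash
python3 -m jog '0 0 -.001 0 0 0;0 0 -.001 0 0 0;0 0 -.001 0 0 0;0 0 -.001 0 0 0;0 0 -.03 0 0 0;0 0 -.08 0 0 0;0 0 -.15 0 0 0;0 0 -.25 0 0 0;0 0 -.3 0 0 0;0 0 -.3 0 0 0;0 0 -.3 0 0 0' 0.55
python3 -m jog '0.4 .3 0 0 0 0;0.4 .3 0 0 0 0;0.4 .3 0 0 0 0;0.4 .3 0 0 0 0;0.4 .3 0 0 0 0;0.4 .3 0 0 0 0;0.4 .3 0 0 0 0;0.4 .3 0 0 0 0'
python3 - <<'E'
from h import *
for n in("side","top"):
    i=grab_frame(n);cv2.imwrite(f"pics/{n}8.png",i[:,:,::-1])
a=cv2.imread("pics/side8.png")[105:205,305:405];b=cv2.imread("pics/top8.png")[180:280,355:455]
cv2.imwrite("pics/c8.png",cv2.convertScaleAbs(np.hstack([cv2.resize(i,(400,400),interpolation=cv2.INTER_CUBIC) for i in(a,b)]),alpha=1.7))
E
```

```text
time_s: 23.22
ee_pos: [507.8, -255.6, 223.7]
ee_rot: [-179.8, 0.4, -177.4]
force: [-0.9, 0.0, -0.5]
gripper_width: 70.5
time_s: 23.88
ee_pos: [299.1, -113.5, 220.6]
ee_rot: [-179.8, 0.3, -177.4]
force: [0.5, -0.8, 0.1]
gripper_width: 70.8
```

View pics/c8.png

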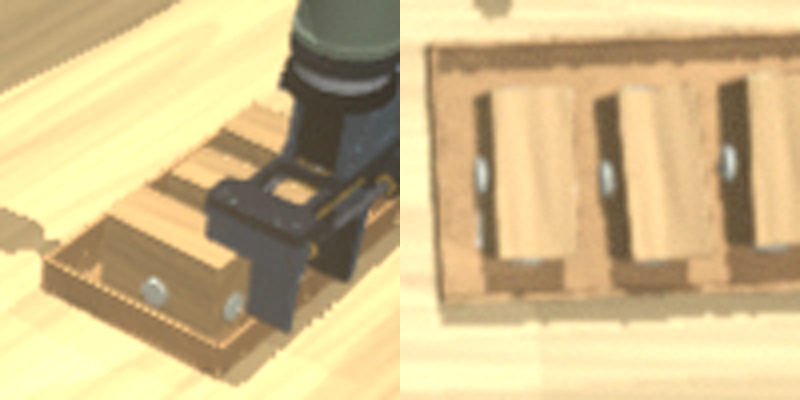

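```bash
python3 -c "
from h import *
a=cv2.imread('pics/top0.png').astype(int);b=cv2.imread('pics/top8.png').astype(int)
for n,(x0,y0,x1,y1) in dict(finished=(405,190,466,255),bottle=(355,120,395,165),pot=(215,120,255,160),driver=(260,125,322,150)).items(): print(n,abs(a-b)[y0:y1,x0:x1].mean().round(2))
print(job_done())"
```

```text
finished 2.5
bottle 2.86
pot 2.72
driver 2.9
the job is handed in; nothing more can be done
None
```

I pressed all three bumpers against the bracket, in the order back, side, front. I then stood the block upright in the free place at the left of the tray, let go, and moved the arm clear. I handed the job in at about 24 s of robot time; no verdict was given.

- **Bumpers:** Each push was ended at 24–27 N against a stop that no longer moved, well above the 8 N needed to push a bumper. In the pictures the back and side bumpers lie flat on the timber. I never saw the front bumper's face directly after pressing. In the final top view nothing sticks out past that end, as on the finished blocks.
- **Pressing:** During the first press (back bumper) the arm gave way. The block tilted about 3° and its lower edge touched the bench, with about 17 N upward force; I levelled it and pressed again. Smaller dips (4–13 N upward) came in later presses.
- **Grip:** The first grasp was too high, so I let go and gripped again 9 mm lower before lifting.
- **Things to leave alone:** Comparing the top view before and after, the finished blocks, bottle, pot and screwdriver differ only by image noise.

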